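Free the seized keeper knob and take out the spent filter

ROBOT

A 7-joint arm with a two-finger parallel gripper is mounted at the origin on the work surface. World frame = base frame: x ahead of the robot, y to its left, z up, the work surface at z = 0. Lengths are in mm, angles in rad, forces in N, time in s.
With the tool pointing down it reaches from about 400 to 900 mm from the base axis. Payload 5.6 kg.
Tool frame: the origin (TCP) lies midway between the tips of the shut fingers; the grasp point (between the pads) lies 19 mm behind it; x points along the fingers, y is the direction in which the jaws open and shut, and the axes are right-handed (so a half turn about x gives the same grasp; the last joint's range is limited). The gripper opens to 92 mm and grips with 3 to 60 N. Pads are 20 mm wide; open, the fingers measure 128 mm over their backs; the gripper's body (75 mm by 189 mm) begins 69 mm behind the grasp point.
Start: joints at [-1.241, 0.468, -0.012, 1.603, 0.006, 1.071, -0.056], TCP at [236.788, 605.344, 182.992] pointing down, gripper open.
Joint ranges: [-2.53, 2.53], [-0.31, 2.02], [-1.57, 1.55], [0.28, 2.44], [-1.29, 4.43], [0.15, 1.84], [-2.92, 2.92]. Speed limits (rad/s): [2.57, 2.57, 3.14, 3.14, 3.14, 3.14, 3.14].

INTERFACE

Orientations are given as a rotation vector (axis times angle).
In Python, from cell import robot, grip, kin, viewer gives the robot as it stands. Calls block until the motion is done:
- robot.movep(position, orientation): joint-space move of the TCP to a pose.
- robot.servo_line(position, feed=150, rotation=None): straight line of the TCP; rotation=None keeps the orientation; feed is the mean speed in mm/s.
- robot.goto_joints(angles): joint-space move.
- grip(opening, newtons=None): opening from 0.0 (shut) to 1.0 (fully open); newtons is the grip in N (None keeps the last); returns when the fingers have stopped.
- robot.hold(seconds).
- kin.ik(position, orientation): joint angles nearest the present ones, or None.
- robot.observe(): the state.
- viewer.read_camera(name): name is "side" or "top"; returns the picture (420x560x3 uint8, red, green, blue); there is no depth.
- viewer.camera_info(name): a dict with "camera_matrix" (3x3 intrinsics, pixels), "R" (3x3) and "t" (3): a world point X has camera coordinates R X + t. Camera axes: x right, y down, z forward; pixel columns grow to the right and rows downward; lengths in mm; the calibration is good to about 2 mm. A picture is of the moment at which its call begins. camera_info takes no time and is no camera call.
A pose or a line that the arm cannot do raises robot.IKError and nothing moves.
- robot.job_done(): hands the job in, once; it reports no verdict.
Trained networks look in the newest picture that a camera, given by its name, has taken for a name from the list of things; names that differ only in an ending like _2 or _b are one class to them, and where a whole thing is asked for, a point or a joint stands for the part that bears it (a point fixed in the world has none). Each returns a list of dicts, best first, with "confidence" (0 to 1); they miss things now and then, are a little off and sometimes report something else, mostly with a low value. They report only what shows in the picture. A call takes as long as a camera call. They do not tell look-alikes from the thing itself.
- viewer.silhouettes(name, camera): "mask" (420x560 bool, what is visible of it).
- viewer.pinpoint(name, camera): "at" ([x, y, z] in mm, in the coordinates of the camera as it stood for that picture, good to about 4 mm: a listed point, or the origin of a listed thing).
The state is a dict: "t": time; "joints": joint angles; "joint_velocities": joint speeds; "joint_torque": joint torques, N m; "tcp_pos": TCP position; "tcp_rot": TCP orientation; "contact_force": force on the tool from outside, world axes, zero at the start; "wrist_torque": the same for the moment, N m; "grip_width": opening from 0.0 (shut) to 1.0 (fully open).
Only numpy, scipy, OpenCV 4.12 (cv2) and the standard library are available. Lean on these libraries where they do the work, as an engineer would, in place of code of your own. Each camera call takes 0.05 s, during which the arm holds its last target.

TASK

The wing knob on the gas-filter holder has seized. Work it gently back and forth in small arcs, reversing whenever it comes up hard, until it breaks free without twisting off its stem; then turn it counter-clockwise about a quarter turn so that the keeper plate is well clear of the filter canister, and stand that canister upright in the empty tray. Leave the other things on the table where they are.

Things in the scene. Friction and masses are not known exactly. Their poses are not given: they have to be found in the camera images.
- wing (a point): Grip point of the black wing knob: on its vertical axis, 104 mm above the table, turning with it. The wing is an upright flat bar 60 mm long (point x), 14 mm thick (y: pinch across this, from above), 81 to 116 mm above the table; under it a collar of radius 18 mm, 74 to 81 mm high. The keeper plate points along -y. z is up. When free the knob stays where it is left.
- knob (a joint): Angle of wing and keeper, rad: 0 = keeper over the canister, + counter-clockwise from above (opens), to 1.6. Seized: hard stops, alike both sides, somewhere from 0.15 to 0.39 either side of 0. Going to the stop on one side (unknown) loosens it: both stops move out 0.06, then the other side is due. After 2 to 5 such strokes it runs free past 0.5. Friction 0.05 N m. Turn at 0.5 rad/s or less.
- stem (a joint): Twist of the thin stem inside the knob, rad, that is, the torque on the stuck part: 2.5 N m per rad, 0 at rest, negative while the knob is pressed counter-clockwise against a stop, positive clockwise. 0.08 rad (0.2 N m) either way means that the stop is reached; beyond 0.15 rad (0.37 N m) the stem is ruined.
- canister_mid (a point): Centre of the spent canister in the holder: white cylinder 44 mm across, 55 mm high, about 120 g; point half-way up. It stands in a ring socket (60 mm outside, 2 mm play, rim 12 mm above the canister's underside), under the keeper (3 mm gap). Grip it 35 mm or more above its underside, fingers closing across the line to the knob, which is taller and 110 mm away.
- holder: The fixed filter holder: dark base plate 120 (x) by 225 (y) by 10 mm, origin under its centre on the table. Knob axis at y = +55 mm on a round grey housing 92 mm across and 66 mm high; socket axis at y = -55 mm.
- tray_in (a point): Centre of the inner floor of the fixed, empty aluminium tray, 140 by 140 mm outside, walls 4 mm thick and 16 mm high; its floor is at this point's height.
- spare_mid (a point): A fresh canister, same as the spent one, standing on the table; leave it. Point half-way up.
- meter: Handheld meter, 130 by 75 by 28 mm, lying on the table; leave it. Origin under its centre.
- jar: Lidded jar, 52 mm across, 62 mm high; leave it. Origin under its centre.
- tape: Roll of tape lying flat, 72 mm across, 19 mm high; leave it. Origin under its centre.
- brush: Brush 150 mm long lying on the table; leave it. Origin under its middle.
- beaker: Glass beaker, 60 mm across, 70 mm high; leave it. Origin under its centre.
- keeper_end (a point): Middle of the outer end of the steel keeper plate, which turns with the knob; 128 mm from the knob's axis. The plate is 68 to 73 mm above the table, 36 mm wide, and 58 mm wide over its last 48 mm.
Not all that is in view belongs to the job. Of the things shaped like the part that bears tray_in, the aluminium one is meant.

How it is judged (in metres and radians):
On the way:
1. the knob has broken free and the keeper is turned well clear (beyond 1.1 rad) with the canister still in its socket (value of joint knob above 1.1 rad and distance of canister_mid from where it was at the start of the episode below 0.015 m), for 0.2 s.
At the end, for the whole second after the job is handed in: The keeper is open (knob beyond 1.0 rad) and the spent canister stands upright (within 0.1 rad) on the tray's floor, its axis within 50 mm of the tray's centre along both sides, released (value of joint knob above 1 rad and x of canister_mid in the frame of tray_in between -0.05 and 0.05 m and y of canister_mid in the frame of tray_in between -0.05 and 0.05 m and z of canister_mid in the frame of tray_in below 0.033 m and angle between canister_mid's own z axis and vertical below 0.1 rad); the robot touches nothing.
It fails at once if the stem is twisted beyond 0.15 rad (0.37 N m) (value of joint stem above 0.15 rad or value of joint stem below -0.15 rad).
It fails at once if a bystander is moved by more than 30 mm (distance of any of spare_mid, meter, jar, tape, brush, beaker from where it was at the start of the episode above 0.03 m).
It also fails if it takes over 64 s, if anything falls off the work surface, if the arm or the gripper's body presses on something with over 40 N, if the wrist force passes 120 N, or if a joint passes its speed limit or range.

## Working session

There is one attempt and no reset: what is moved stays moved. The work goes in short steps, each a Python script; the robot and the scene stay as the last script left them, time stands still between calls to the robot, and variables do not carry over. Pictures are saved under pics/ and viewed, and the job is handed in when it is done.

```bash
ls; mkdir -p pics
python3 - <<'E'
from cell import robot, grip, kin, viewer
import cv2,numpy as np
for c in("top","side"):
    im=viewer.read_camera(c); cv2.imwrite(f"pics/{c}0.png",im[:,:,::-1]); i=viewer.camera_info(c); print(c,i)
s=robot.observe();print(s)
E
```

```text
pics
top {'camera_matrix': array([[399.15289883,   0.        , 282.7456151 ],
       [  0.        , 399.15289883, 203.09799785],
       [  0.        ,   0.        ,   1.        ]]), 'R': array([[-0.02476101, -0.99959065,  0.01433268],
       [-0.99610515,  0.02345595, -0.08499616],
       [ 0.08462518, -0.01638145, -0.99627819]]), 't': array([  79.10974277,  518.67717807, 1174.88132886])}
side {'camera_matrix': array([[413.90748496,   0.        , 278.87759396],
       [  0.        , 413.90748496, 210.21184001],
       [  0.        ,   0.        ,   1.        ]]), 'R': array([[ 0.7042319 , -0.70995821,  0.00409462],
       [-0.49138991, -0.491573  , -0.71895197],
       [ 0.51243866,  0.50429686, -0.69504769]]), 't': array([-289.11888162,  349.36459132,  893.70419209])}
{'t': 0.1, 'joints': array([-1.24099306,  0.46828941, -0.01161021,  1.6035577 ,  0.00600863,
        1.07138427, -0.05626587]), 'joint_velocities': array([-0.00017866, -0.00137512, -0.00114513, -0.00093529, -0.00044941,
       -0.00149989,  0.00017105]), 'joint_torque': array([ 1.53659887e-03, -5.21650958e+01, -1.23966680e-02, -2.44367301e+01,
       -5.68644097e-02,  1.40236810e-02,  5.39913185e-05]), 'tcp_pos': array([236.598944  , 604.7786627 , 182.12461678]), 'tcp_rot': array([ 0.29125629,  1.55111086, -0.29377271]), 'contact_force': array([-0.48011041,  0.1604685 , -0.12400357]), 'wrist_torque': array([ 0.01477898, -0.00619026, -0.01746676]), 'grip_width': 0.998358866695229}
```

View pics/top0.png

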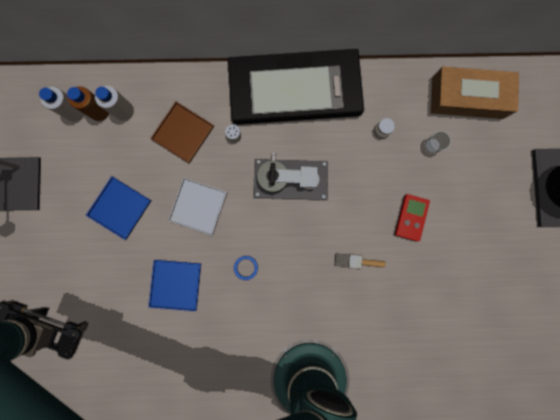

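View pics/side0.png

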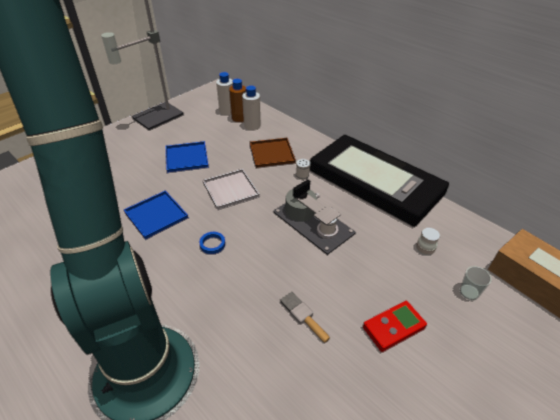

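```bash
cat > h.py <<'E'
from cell import robot, grip, kin, viewer
import cv2,numpy as np
from scipy.spatial.transform import Rotation as Rn
def w(at,c):
    i=viewer.camera_info(c); return i["R"].T@(np.array(at)-i["t"])
def pix(X,c):
    i=viewer.camera_info(c); p=i["camera_matrix"]@(i["R"]@np.array(X)+i["t"]); return p[:2]/p[2]
def ray(uv,c,z):
    i=viewer.camera_info(c); d=i["R"].T@np.linalg.solve(i["camera_matrix"],[uv[0],uv[1],1]); o=-i["R"].T@i["t"]
    return o+d*(z-o[2])/d[2]
E
python3 - <<'E'
from h import *
np.set_printoptions(precision=1,suppress=True)
for n in["wing","keeper_end","canister_mid","holder","tray_in","spare_mid","meter","jar","tape","brush","beaker"]:
  for c in("top","side"):
    for d in viewer.pinpoint(n,c): 
        X=w(d["at"],c); print(n,c,round(d["confidence"],2),X,pix(X,c))
print(robot.observe()["t"])
E
```

```text
wing top 0.95 [597.4  97.6 108. ] [271.4 173.3]
wing side 0.58 [590.9 -11.2  40.8] [327.  222.7]
wing side 0.48 [591.5 -33.3  68.1] [334.2 219.7]
keeper_end top 0.84 [586.7 -35.3  72.8] [317.7 177.9]
keeper_end side 0.59 [587.1 -30.4  69.5] [332.4 219.7]
canister_mid side 0.72 [592.2 -13.7  41.2] [328.  222.9]
holder top 0.93 [595.6  40.8   1.1] [290.4 179.1]
holder side 0.91 [593.6  38.6   0.3] [313.4 223.3]
tray_in top 0.83 [515.2 326.1   5.2] [197.  207.3]
tray_in top 0.7 [288.7 390.2   6. ] [175.8 283.7]
tray_in top 0.65 [524.2 562.6   4.3] [118.5 206.2]
tray_in top 0.6 [748.6 365.8   3.9] [183.6 132. ]
tray_in side 0.97 [518.  565.6   4.2] [185.3 156.7]
tray_in side 0.92 [748.9 369.    4.4] [272.2 152.6]
tray_in side 0.68 [284.2 391.7   3.3] [155.8 215.2]
spare_mid top 0.62 [733.4 211.2  29.3] [233.1 133.7]
spare_mid side 0.55 [736.2 212.9  31. ] [302.8 167.7]
meter top 0.56 [ 470.5 -322.     2.4] [410.4 217. ]
meter side 0.74 [ 467.9 -320.4    0.9] [393. 328.]
jar top 0.74 [ 741.6 -246.4    0.7] [381.5 130.4]
jar side 0.76 [ 737.5 -242.     2.1] [423.8 247.8]
tape top 0.54 [328.1 183.    5.5] [245.3 268.5]
tape side 0.93 [337.  182.4   5. ] [213.9 242.6]
tape side 0.44 [735.1 212.8  32.9] [302.6 167.4]
brush top 0.81 [ 336.3 -156.6    4.9] [358.3 262.8]
brush top 0.66 [589.4 -33.2  73.5] [317.  176.9]
brush side 0.61 [ 335.3 -157.7    1. ] [303.7 320. ]
beaker top 0.84 [ 691.5 -396.2    0.8] [430.3 145.3]
beaker side 0.88 [ 688.6 -399.8    5.3] [469.6 291.2]
1.2
```

Trays that could be mistaken for the target, by top-view pixel: silver (197,207), blue (118,206), blue (176,284), brown (184,132). Only the silver one is aluminium. Canister-like things: spent, in the holder (top ~305,178), spare (233,132), jar (385,128). The spent one is in the socket under the keeper. I'll check the choice in a close crop.

Run:
```python
from h import *
np.set_printoptions(precision=1,suppress=True)
a=cv2.imread("pics/top0.png")[115:245,160:345]; b=cv2.imread("pics/side0.png")[140:255,195:365]
a=cv2.resize(a,None,fx=4,fy=4,interpolation=3); b=cv2.resize(b,None,fx=4.3,fy=4.3,interpolation=3)
cv2.imwrite("pics/ca.png",a);cv2.imwrite("pics/cb.png",b)
viewer.read_camera("top")
m=viewer.silhouettes("holder","top")
for d in m: print(d["confidence"],d["mask"].sum(),cv2.minAreaRect(np.argwhere(d["mask"])[:,::-1].astype(np.float32)))
m=viewer.silhouettes("tray_in","top")
for d in m: print(d["confidence"],d["mask"].sum(),cv2.minAreaRect(np.argwhere(d["mask"])[:,::-1].astype(np.float32)))
# screw corners to ground
for p in[(254,158),(328,160),(254,199),(328,200)]: print(ray(p,"top",10))
```

```text
0.94 3035 ((290.97149658203125, 176.82659912109375), (75.05884552001953, 46.45515441894531), 1.9749339818954468)
0.84 2221 ((197.0500030517578, 206.34999084472656), (48.38284683227539, 47.43416213989258), 18.434946060180664)
0.75 2297 ((117.73538208007812, 207.68170166015625), (48.49752426147461, 48.64568328857422), 32.905242919921875)
0.74 2077 ((181.7307586669922, 132.15383911132812), (46.31746292114258, 45.48541259765625), 33.690067291259766)
0.65 2350 ((174.14073181152344, 285.3818054199219), (49.0323600769043, 48.729156494140625), 4.969740867614746)
[661.6 150.7  10. ]
[650.5 -75.3  10. ]
[535.9 153.   10. ]
[527.6 -71.1  10. ]
```

View pics/ca.png

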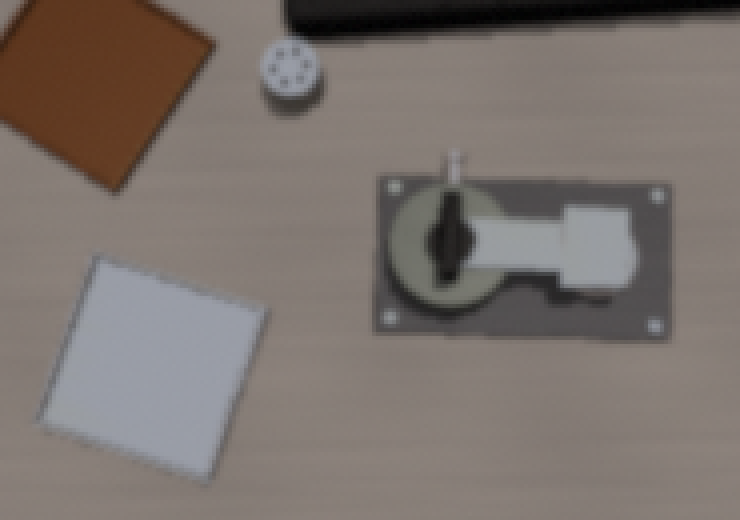

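View pics/cb.png

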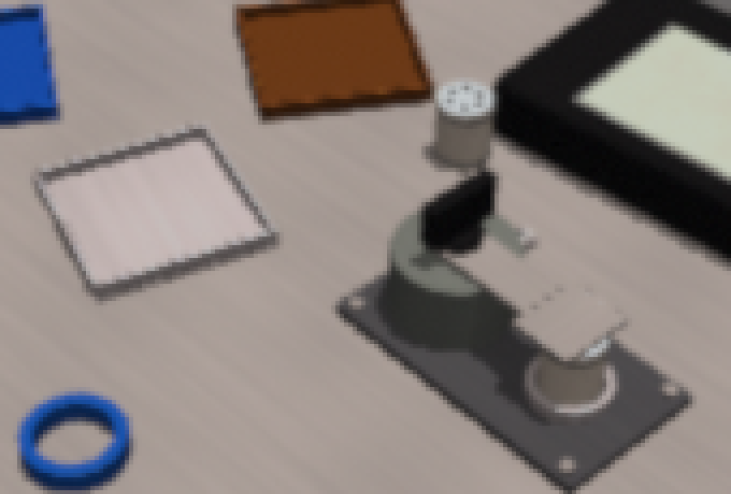

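The crop confirms the silver tray and the spent canister in the ring socket under the keeper. The wing bar runs along world x and is slightly rotated. Next I'll plan the joints.

```bash
cat >> h.py <<'E'
def down(psi):
    """tool down, jaws closing along world direction psi+90deg (tool y = (-sin,cos))"""
    x=np.array([0,0,-1.]); y=np.array([-np.sin(psi),np.cos(psi),0]); return Rn.from_matrix(np.column_stack([x,y,np.cross(x,y)])).as_rotvec()
E
python3 - <<'E'
from h import *
np.set_printoptions(precision=3,suppress=True)
print(ray((273,163.75),"top",116),ray((271.75,185),"top",116))
for p in([597,96,85],[592,-14,30],[517,326,30],[517,326,180]):
  for psi in np.arange(-.6,1.7,.3):
    print(p,round(psi,2),kin.ik(p,down(psi)),kin.ik(p,down(psi+np.pi)))
i=robot.observe(); print(Rn.from_rotvec(i["tcp_rot"]).as_matrix())
E
```

```text
[622.886  92.501 116.   ] [563.414  97.312 116.   ]
[597, 96, 85] -0.6 [-0.474  0.517  0.343  1.815 -0.224  0.847  0.947] [-1.055  0.964  1.339  1.849 -1.015  1.226 -1.549]
[597, 96, 85] -0.3 [-0.435  0.512  0.29   1.812 -0.189  0.844  1.217] [-0.738  0.59   0.713  1.832 -0.483  0.9   -1.671]
[597, 96, 85] 0.0 [-0.357  0.506  0.187  1.807 -0.121  0.84   1.459] [-0.696  0.573  0.651  1.829 -0.437  0.887 -1.411]
[597, 96, 85] 0.3 [-0.293  0.504  0.102  1.802 -0.066  0.839  1.712] [-0.672  0.564  0.616  1.828 -0.412  0.881 -1.132]
[597, 96, 85] 0.6 [-0.248  0.504  0.043  1.799 -0.028  0.84   1.98 ] [-0.674  0.564  0.618  1.828 -0.414  0.881 -0.831]
[597, 96, 85] 0.9 [-0.207  0.505 -0.01   1.796  0.006  0.841  2.251] [-0.68   0.567  0.627  1.828 -0.42   0.883 -0.525]
[597, 96, 85] 1.2 [-0.151  0.508 -0.084  1.792  0.054  0.844  2.51 ] [-0.644  0.555  0.576  1.826 -0.383  0.874 -0.257]
[597, 96, 85] 1.5 [-0.104  0.513 -0.146  1.788  0.095  0.847  2.777] [-0.607  0.544  0.524  1.824 -0.347  0.866  0.012]
[592, -14, 30] -0.6 [-0.276  0.578  0.319  1.871 -0.259  0.733  1.16 ] [-0.875  1.074 
[... 2204 characters left out ...]
08  1.053 -1.919]
[517, 326, 180] 0.3 [-0.605  0.406 -0.016  1.705  0.007  1.031  1.247] [-1.055  0.441  0.583  1.736 -0.275  1.047 -1.649]
[517, 326, 180] 0.6 [-0.56   0.408 -0.075  1.702  0.035  1.033  1.524] [-1.013  0.431  0.524  1.734 -0.245  1.042 -1.375]
[517, 326, 180] 0.9 [-0.514  0.412 -0.135  1.699  0.063  1.035  1.801] [-0.972  0.424  0.467  1.731 -0.217  1.038 -1.1  ]
[517, 326, 180] 1.2 [-0.47   0.417 -0.194  1.695  0.091  1.038  2.078] [-0.932  0.418  0.414  1.728 -0.191  1.035 -0.823]
[517, 326, 180] 1.5 [-0.425  0.423 -0.253  1.692  0.119  1.041  2.354] [-0.888  0.413  0.356  1.725 -0.163  1.033 -0.547]
[[ 0.     0.364  0.931]
 [-0.     0.931 -0.364]
 [-1.    -0.     0.   ]]
```

Run:
```python
from h import *
np.set_printoptions(precision=3,suppress=True)
def o(l):
    s=robot.observe(); print(l,round(s["t"],2),s["tcp_pos"],s["contact_force"],s["wrist_torque"],round(s["grip_width"],3),s["joints"])
psi=-0.06
robot.movep([596,95.5,180],down(psi+np.pi)); o("above")
q=robot.observe()["joints"].copy()
q2=q.copy();q2[6]+=.1
robot.goto_joints(q2);o("j7+.1");q2[6]-=.02;robot.goto_joints(q2);o("-.02")
robot.goto_joints(q);o("back")
robot.servo_line([596,95.5,120],feed=120);o("120")
for c in("top","side"):
    im=viewer.read_camera(c)
    p=pix([596,95,104],c).astype(int); k=im[max(0,p[1]-50):p[1]+50,p[0]-65:p[0]+65]
    cv2.imwrite(f"pics/{c}1.png",cv2.resize(k,None,fx=5,fy=5,interpolation=3)[:,:,::-1])
```

```text
above 3.58 [595.817  96.818 179.809] [-0.088  0.383 -0.352] [-0.017  0.147 -0.005] 1.001 [-0.76   0.457  0.726  1.761 -0.344  1.055 -1.54 ]
j7+.1 3.83 [595.667  97.753 179.676] [ 0.022 -0.178  0.001] [-0.006  0.128 -0.022] 1.002 [-0.761  0.457  0.726  1.761 -0.344  1.055 -1.443]
-.02 4.08 [595.777  96.975 179.781] [ 0.457 -0.362  0.227] [ 0.026  0.18  -0.03 ] 1.001 [-0.76   0.457  0.726  1.761 -0.344  1.055 -1.461]
back 4.33 [595.836  96.81  179.838] [-0.389  1.201  0.251] [-0.026  0.162  0.071] 0.999 [-0.76   0.457  0.726  1.761 -0.344  1.055 -1.539]
120 4.97 [596.442  95.281 120.312] [-0.726  0.324  0.415] [ 0.025  0.17  -0.026] 0.996 [-0.723  0.528  0.686  1.81  -0.404  0.948 -1.492]
```

View pics/top1.png

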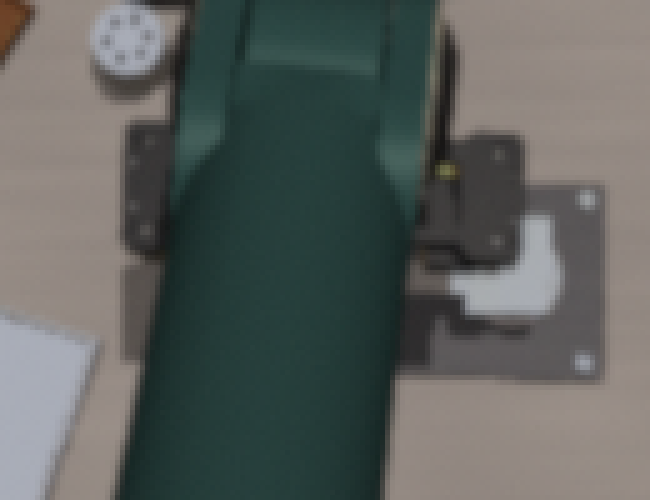

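View pics/side1.png

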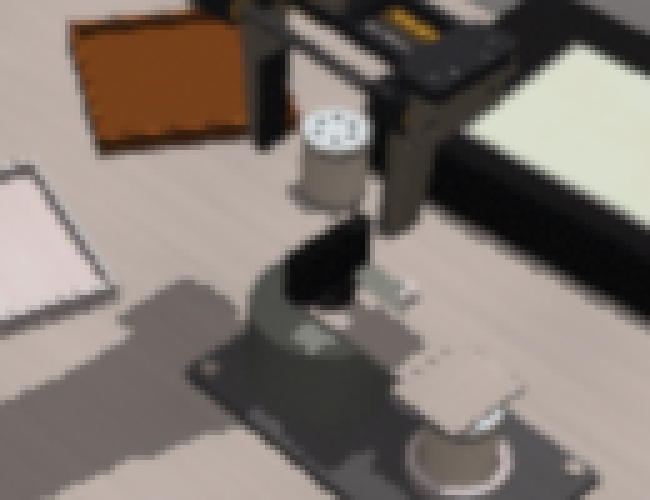

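The gripper straddles the wing. Its open fingertips sit about 10 mm higher than the shut-finger TCP, which is linkage motion. I'll descend and grip.

```bash
cat >> h.py <<'E'
np.set_printoptions(precision=3,suppress=True)
def o(l,n=1):
    s=robot.observe(); print(l,round(s["t"],2),s["tcp_pos"],s["contact_force"],s["wrist_torque"],round(s["grip_width"],3),"q7",round(s["joints"][6],3)); return s
E
python3 - <<'E'
from h import *
robot.servo_line([596,95.5,86],feed=100);o("down")
grip(0.3,20);o("pre")
grip(0,20);o("gripped")
robot.hold(.2)
s=o("hold");print(s["joints"])
for i in range(3): robot.hold(.05);o("h")
E
```

```text
down 5.57 [595.95   95.325  85.775] [ 0.134 -0.591 -0.36 ] [0.008 0.156 0.042] 1.001 q7 -1.464
pre 6.6 [595.997  95.499  85.961] [0.719 0.049 0.401] [-0.002  0.162 -0.036] 0.299 q7 -1.464
gripped 7.14 [595.98   95.518  85.98 ] [-0.683 -0.302 -0.56 ] [-0.056  0.163  0.016] 0.005 q7 -1.464
hold 7.34 [595.994  95.49   86.005] [ 0.179 -0.79   0.337] [0.039 0.16  0.01 ] 0.007 q7 -1.464
[-0.701  0.571  0.658  1.832 -0.441  0.889 -1.464]
h 7.39 [595.995  95.495  86.024] [-0.661 -0.086  0.21 ] [-0.026  0.173  0.076] 0.006 q7 -1.464
h 7.44 [596.019  95.496  86.007] [ 0.054  0.653 -0.639] [ 0.044  0.136 -0.014] 0.003 q7 -1.464
h 7.49 [596.014  95.466  86.016] [-0.662 -1.331 -1.089] [0.032 0.185 0.036] 0.006 q7 -1.464
```

The grip shut to 0, so the wing isn't between the pads. I'll look.

Run:
```python
from h import *
for c in("top","side"):
    im=viewer.read_camera(c); cv2.imwrite(f"pics/{c}2f.png",im[:,:,::-1])
    p=pix([596,95,104],c).astype(int); k=im[max(0,p[1]-50):p[1]+50,p[0]-65:p[0]+65]
    cv2.imwrite(f"pics/{c}2.png",cv2.resize(k,None,fx=5,fy=5,interpolation=3)[:,:,::-1])
for n in("wing","keeper_end","holder"):
  for c in("top","side"):
    for d in viewer.pinpoint(n,c): print(n,c,d["confidence"],w(d["at"],c))
```

```text
keeper_end top 0.68 [590.656 -34.851  68.291]
keeper_end side 0.74 [591.211 -27.434  71.403]
holder top 0.78 [594.611  37.713   0.786]
holder top 0.67 [518.039 325.298   5.713]
holder side 0.58 [594.904  38.791   2.04 ]
```

View pics/side2.png

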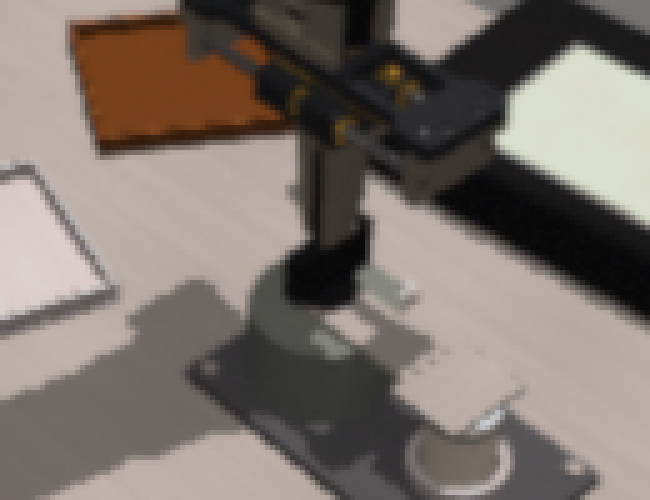

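View pics/side2f.png

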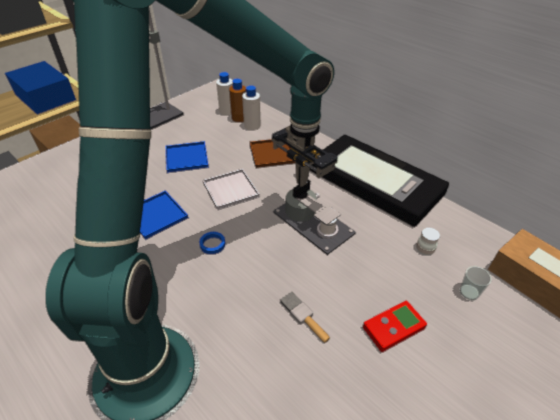

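```bash
python3 - <<'E'
from h import *
for c in("top","side"):
  i=viewer.camera_info(c); print(c,"cam",-i["R"].T@i["t"])
  for X in([596,95.5,86],[596,95.5,104],[596,95.5,116],[597,97,116],[566,97,116],[626,94,116],[596,95.5,155]): print(X,pix(X,c))
for f in("side0","side2f"):
  k=cv2.imread(f"pics/{f}.png")[165:235,270:350]; cv2.imwrite(f"pics/{f}z.png",np.clip(cv2.resize(k,None,fx=8,fy=8,interpolation=2).astype(float)*1.8,0,255))
E
python3 -c "
import cv2,numpy as np
a=cv2.imread('pics/side0z.png');b=cv2.imread('pics/side2fz.png')
cv2.imwrite('pics/z.png',cv2.resize(np.hstack([a,b]),(800,350)))"
```

```text
top cam [ 419.191   86.158 1213.46 ]
[596, 95.5, 86] [272.267 175.015]
[596, 95.5, 104] [272.191 174.02 ]
[596, 95.5, 116] [272.14  173.339]
[597, 97, 116] [271.591 172.995]
[566, 97, 116] [271.842 184.071]
[626, 94, 116] [272.436 162.656]
[596, 95.5, 155] [271.963 171.02 ]
side cam [ -82.688 -484.216  873.527]
[596, 95.5, 86] [300.89 191.99]
[596, 95.5, 104] [301.151 187.237]
[596, 95.5, 116] [301.327 184.012]
[597, 97, 116] [301.175 183.605]
[566, 97, 116] [293.639 188.711]
[626, 94, 116] [308.825 179.429]
[596, 95.5, 155] [301.919 173.204][ WARN:0@0.200] global loadsave.cpp:1063 imwrite_ Unsupported depth image for selected encoder is fallbacked to CV_8U.
```

View pics/z.png

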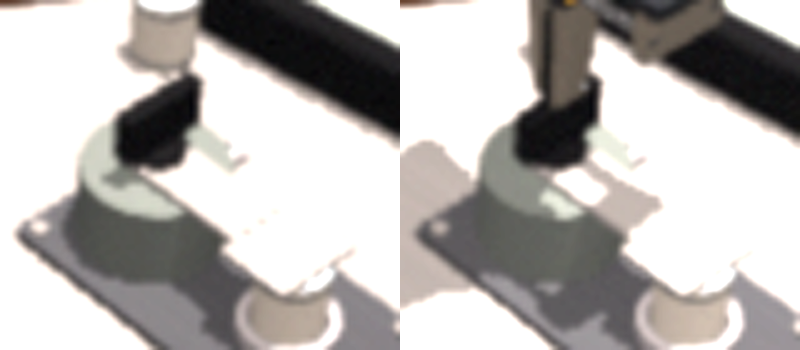

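View pics/top2.png

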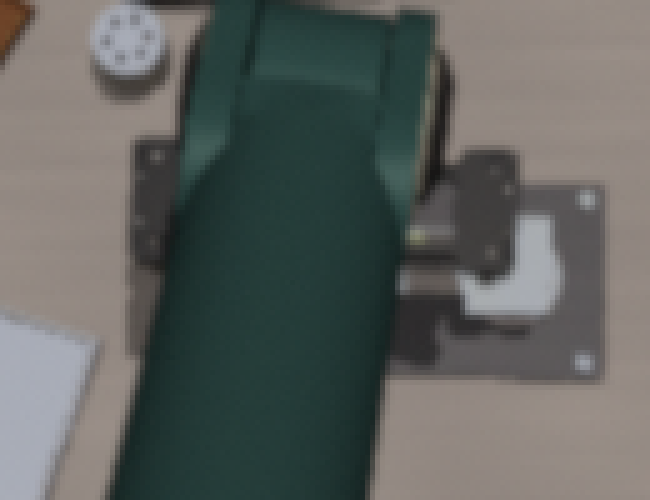

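Run:
```python
from h import *
o("now")
for z in(120,135,150): print(z,[pix([x,y,z],"side") for x,y in((586,95+46+18),(586,95+46),(586,95-46),(586,95-64),(606,31))])
for z in(86,100,116,120): print(z,[pix([x,y,z],"side") for x,y in((586,95-14),(606,95-14),(586,95+14))])
k=cv2.imread("pics/side1.png"); 
robot.servo_line([596,95.5,150],feed=150);o("up")
im=viewer.read_camera("side"); cv2.imwrite("pics/side3f.png",im[:,:,::-1])
k=im[125:205,260:350]; cv2.imwrite("pics/side3.png",np.clip(cv2.resize(k,None,fx=8,fy=8,interpolation=2)[:,:,::-1].astype(float)*1.5,0,255).astype(np.uint8))
for z in(140,150,160,170,180): print(z,[pix([x,y,z],"side") for x,y in((586,95-14),(606,95-14),(586,95+14),(596,95.5))])
```

```text
now 7.89 [596.042  95.465  86.013] [ 0.087 -0.819 -0.13 ] [-0.038  0.092 -0.005] 0.005 q7 -1.464
120 [array([282.76 , 174.401]), array([287.266, 177.225]), array([311.422, 192.365]), array([316.381, 195.473]), array([321.172, 192.027])]
135 [array([282.816, 170.303]), array([287.362, 173.121]), array([311.746, 188.232]), array([316.754, 191.335]), array([321.586, 187.894])]
150 [array([282.873, 166.132]), array([287.46 , 168.942]), array([312.076, 184.021]), array([317.134, 187.119]), array([322.008, 183.685])]
86 [array([302.269, 196.039]), array([306.985, 192.729]), array([295.072, 191.416])]
100 [array([302.484, 192.345]), array([307.238, 189.041]), array([295.226, 187.729])]
116 [array([302.735, 188.048]), array([307.532, 184.75 ]), array([295.405, 183.44 ])]
120 [array([302.799, 186.961]), array([307.606, 183.664]), array([295.45 , 182.355])]
up 8.47 [595.57   95.754 149.661] [ 0.897  0.301 -1.107] [-0.042  0.153  0.001] 0.003 q7 -1.515
140 [array([303.121, 181.445]), array([307.984, 178.157]), array([295.679, 176.85 ]), array([301.688, 177.422])]
150 [array([303.285, 178.636]), array([308.176, 175.354]), array([295.796, 174.048]), array([301.842, 174.619])]
160 [array([303.451, 175.792]), array([308.37 , 172.516]), array([295.914, 171.212]), array([301.997, 171.782])]
170 [array([303.619, 172.913]), array([308.567, 169.642]), array([296.034, 168.341]), array([302.155, 168.909])]
180 [array([303.789, 169.998]), array([308.767, 166.734]), array([296.155, 165.434]), array([302.314, 166.002])]
```

View pics/side3.png

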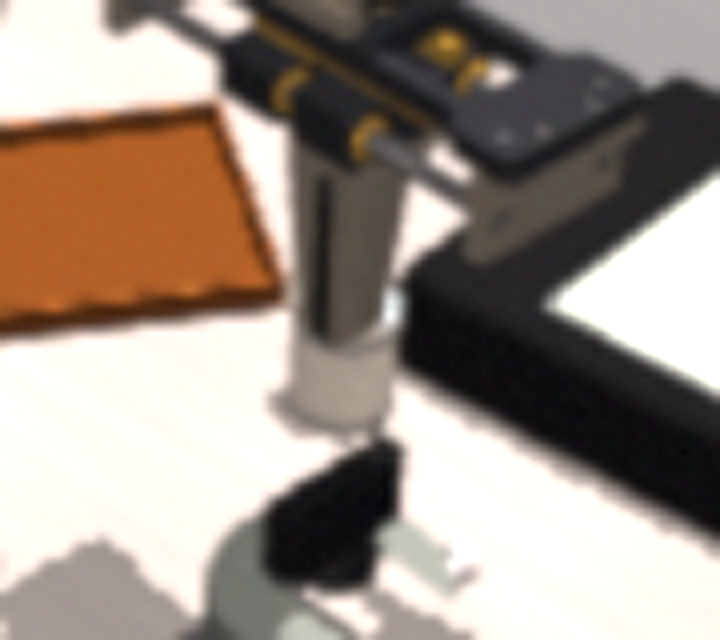

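The shut fingertip shows at side pixel (301.5,168). At the reported TCP z of 150 its near corner should be near (303,178.6). So the real tip is about 30 mm higher than reported, which also explains closing on air above the wing. I'll measure the offset by gently touching the wing top.

Run:
```python
from h import *
robot.servo_line([596,95.5,88],feed=150);o("88")
z=88
while z>72:
    z-=1; robot.servo_line([596,95.5,z],feed=20); s=robot.observe()
    f=np.mean([s["contact_force"][2]]+[ (robot.hold(.02),robot.observe()["contact_force"][2])[1] for _ in range(2)])
    print(z,s["t"],s["tcp_pos"],f)
    if f>3: break
```

```text
88 9.08 [595.558  95.1    87.018] [0.128 0.814 0.547] [0.014 0.157 0.035] 0.005 q7 -1.465
87 9.3333 [596.003  95.522  86.976] -0.33839592443713834
86 9.6167 [595.993  95.575  86.028] 0.503336377847824
85 9.9 [595.96   95.512  84.95 ] -0.09566581908847203
84 10.1833 [596.108  95.518  84.84 ] 6.252253929607657
```

Contact came at reported z 84.9 against a wing top of 116, so true z = reported z + 31 mm. I'll re-approach with that.

Run:
```python
from h import *
robot.servo_line([596,95.5,98],feed=100)
grip(0.5,20)
robot.servo_line([596,95.5,70],feed=100);o("70")
robot.servo_line([596,95.5,55],feed=60);o("55")
grip(0,20);o("gripped")
for i in range(4): robot.hold(.05);o("h")
```

```text
70 11.74 [595.604  95.246  69.39 ] [ 0.49  -0.704 -0.137] [ 0.016  0.14  -0.02 ] 0.505 q7 -1.45
55 12.14 [595.743  95.407  54.634] [-0.471 -0.856  0.259] [-0.021  0.144  0.011] 0.499 q7 -1.438
gripped 12.72 [596.049  95.188  55.133] [-0.059 -1.757  0.577] [-0.173  0.177  0.021] 0.153 q7 -1.438
h 12.78 [596.109  95.22   55.16 ] [ 0.212 -0.584  1.349] [-0.284  0.283  0.065] 0.152 q7 -1.438
h 12.82 [596.071  95.194  55.138] [-1.304 -1.691  1.611] [-0.25   0.247  0.041] 0.151 q7 -1.438
h 12.88 [596.076  95.211  55.157] [-0.261 -0.905  2.058] [-0.287  0.301  0.006] 0.15 q7 -1.438
h 12.93 [596.074  95.201  55.139] [-1.063 -2.071  2.108] [-0.314  0.244  0.027] 0.15 q7 -1.438
```

```bash
cat >> h.py <<'E'
B=0.02
def tz():
    v=[]
    for _ in range(3):
        v.append([robot.observe()["wrist_torque"][2] for _ in range(4)]); robot.hold(.017)
    return np.mean(v)-B
def stroke(d,q0,lim,thr=0.265,free=None,fast=.05):
    """turn j7 in direction d until |torque|>thr or |q-q0|>lim"""
    q=robot.observe()["joints"].copy() if free is None else free.copy()
    while True:
        t=tz(); r=-d*t  # resisting torque
        s=robot.observe()
        print(f"d{d:+d} t{s['t']:.2f} rel{q[6]-q0:+.3f} act{s['joints'][6]-q0:+.3f} r{r:+.3f} F{s['contact_force'].round(1)} g{s['grip_width']:.3f}")
        if r>thr: return q,"stop"
        if d*(q[6]-q0)>=lim: return q,"lim"
        q=q.copy(); q[6]+=d*(fast if r<0.1 else 0.02); robot.goto_joints(q)
E
python3 - <<'E'
from h import *
print([robot.observe()["wrist_torque"][2].round(3) for _ in range(5)])
grip(0,35)
q,r=stroke(1,-1.438,0.45); print(r,q)
np.save("q.npy",q)
E
```

```text
[np.float64(0.027), np.float64(0.027), np.float64(0.027), np.float64(0.027), np.float64(0.027)]
d+1 t13.19 rel+0.000 act+0.000 r+0.001 F[-1.1 -2.5  1.5] g0.149
d+1 t13.49 rel+0.050 act+0.049 r-0.050 F[-1.1 -2.1  2.4] g0.151
d+1 t13.79 rel+0.100 act+0.099 r-0.059 F[-0.3 -2.7  1.9] g0.152
d+1 t14.09 rel+0.150 act+0.148 r-0.061 F[-0.1 -3.1  3.2] g0.151
d+1 t14.39 rel+0.200 act+0.198 r-0.013 F[-0.1 -3.4  1.5] g0.151
d+1 t14.69 rel+0.250 act+0.248 r-0.049 F[-1.8 -4.1  2. ] g0.152
d+1 t14.99 rel+0.300 act+0.298 r-0.045 F[-0.4 -4.5  2.4] g0.152
d+1 t15.29 rel+0.350 act+0.348 r-0.021 F[-0.7 -5.4  1. ] g0.150
d+1 t15.59 rel+0.400 act+0.398 r+0.083 F[-0.3 -4.9  1.5] g0.153
d+1 t15.89 rel+0.450 act+0.448 r+0.178 F[ 0.5 -5.   1.8] g0.152
lim [-0.68   0.613  0.631  1.847 -0.475  0.837 -0.988]
```

```bash
cat >> h.py <<'E'
def run(d,q,q0,lim,thr=0.24,fast=.06,skip=None):
    """like stroke, threshold relative to the median torque of the free part; skip = rel angle up to which it is known free"""
    base=[];n=0
    while True:
        if skip is not None and d*(skip-(q[6]-q0))>0.02:
            q=q.copy(); q[6]+=d*min(.09,d*(skip-(q[6]-q0))); robot.goto_joints(q)
            base.append(-d*robot.observe()["wrist_torque"][2]) ; continue
        r=-d*tz(); s=robot.observe()
        if len(base)<3: base.append(r); D=0
        else:
            b=np.median(base); D=r-b
            if D<0.05: base.append(r)
        print(f"d{d:+d} t{s['t']:.2f} rel{q[6]-q0:+.3f} r{r:+.3f} D{D:+.3f} F{s['contact_force'].round(1)} g{s['grip_width']:.3f}")
        if D>thr: return q,"stop"
        if d*(q[6]-q0)>=lim: return q,"lim"
        q=q.copy(); q[6]+=d*(fast if D<0.07 else 0.02); robot.goto_joints(q)
E
python3 - <<'E'
from h import *
q=np.load("q.npy"); q[6]+=.015; robot.goto_joints(q); print(tz())
q[6]-=.1; robot.goto_joints(q)
q,r=run(-1,q,-1.438,0.55); print(r)
np.save("q.npy",q)
E
```

```text
-0.23719091292969996
d-1 t16.49 rel+0.365 r-0.126 D+0.000 F[-0.4 -4.9  1.1] g0.147
d-1 t16.79 rel+0.305 r-0.112 D+0.000 F[ 0.1 -6.2  1.2] g0.150
d-1 t17.09 rel+0.245 r-0.124 D+0.000 F[-0.4 -5.4  1.6] g0.148
d-1 t17.39 rel+0.185 r-0.082 D+0.042 F[-0.2 -5.2  1.3] g0.149
d-1 t17.69 rel+0.125 r-0.119 D-0.001 F[-1.1 -4.6  1.3] g0.151
d-1 t17.99 rel+0.065 r-0.096 D+0.023 F[-0.6 -4.5  1.5] g0.148
d-1 t18.29 rel+0.005 r-0.097 D+0.018 F[ 0.3 -5.3  1.7] g0.152
d-1 t18.59 rel-0.055 r-0.090 D+0.022 F[-0.3 -4.   2. ] g0.150
d-1 t18.89 rel-0.115 r-0.120 D-0.015 F[-0.4 -4.   1.7] g0.155
d-1 t19.19 rel-0.175 r-0.070 D+0.042 F[ 0.2 -3.3  1.4] g0.147
d-1 t19.49 rel-0.235 r-0.170 D-0.066 F[-0.4 -3.2  2. ] g0.151
d-1 t19.79 rel-0.295 r-0.088 D+0.024 F[-0.1 -1.9  1.7] g0.152
d-1 t20.09 rel-0.355 r-0.123 D-0.018 F[ 0.3 -0.5  1.4] g0.149
d-1 t20.39 rel-0.415 r-0.039 D+0.073 F[ 0.7 -0.3  0.3] g0.152
d-1 t20.69 rel-0.435 r+0.009 D+0.121 F[ 1.   0.8 -0.2] g0.146
d-1 t20.99 rel-0.455 r+0.047 D+0.159 F[1.2 2.4 0.2] g0.148
d-1 t21.29 rel-0.475 r+0.084 D+0.196 F[ 1.6  3.2 -0.5] g0.149
d-1 t21.59 rel-0.495 r+0.140 D+0.252 F[ 2.3  4.7 -0.8] g0.148
stop
```

Run:
```python
from h import *
q=np.load("q.npy")
q,r=run(1,q,-1.438,0.62,skip=.25); print(r)
np.save("q.npy",q)
```

```text
d+1 t23.89 rel+0.250 r+0.038 D+0.117 F[1.4 2.  0.5] g0.146
d+1 t24.19 rel+0.270 r-0.006 D+0.074 F[ 1.   1.5 -0. ] g0.149
d+1 t24.49 rel+0.290 r-0.028 D+0.051 F[1.6 0.6 0.5] g0.149
d+1 t24.79 rel+0.350 r-0.042 D+0.038 F[ 1.9 -0.6  0.6] g0.151
d+1 t25.09 rel+0.410 r-0.016 D+0.062 F[ 2.1 -1.4 -0.8] g0.150
d+1 t25.39 rel+0.470 r+0.001 D+0.078 F[ 1.8 -3.1  1.2] g0.152
d+1 t25.69 rel+0.490 r-0.002 D+0.076 F[ 2.9 -4.2 -0.1] g0.152
d+1 t25.99 rel+0.510 r-0.030 D+0.048 F[ 1.7 -5.1 -0.4] g0.149
d+1 t26.29 rel+0.570 r-0.009 D+0.067 F[ 2.7 -4.5 -0.6] g0.152
d+1 t26.59 rel+0.630 r+0.011 D+0.086 F[ 2.  -5.1 -0.4] g0.151
lim
```

No stop by +0.63, so it has broken free. I'll open it the rest of the way, still watching torque.

Run:
```python
from h import *
q=np.load("q.npy"); q0=-1.438
while q[6]-q0<1.36:
    q=q.copy(); q[6]=min(q[6]+.09,q0+1.37); robot.goto_joints(q); s=robot.observe()
    print(f"{s['t']:.2f} {q[6]-q0:.3f} {s['wrist_torque'][2]:.3f} {s['contact_force'].round(1)}")
    if s['wrist_torque'][2]<-.2: print("resist");break
np.save("q.npy",q)
im=viewer.read_camera("side"); cv2.imwrite("pics/side4.png",cv2.resize(im[130:270,240:420],None,fx=4,fy=4,interpolation=2)[:,:,::-1])
for c in("side","top"):
    if c=="top": viewer.read_camera(c)
    for d in viewer.pinpoint("keeper_end",c): print(c,d["confidence"],w(d["at"],c))
for d in viewer.pinpoint("canister_mid","side"): print(d["confidence"],w(d["at"],"side"))
```

```text
26.84 0.720 -0.032 [ 2.3 -5.2 -1.2]
27.09 0.810 0.054 [ 2.5 -5.5 -0. ]
27.34 0.900 0.014 [ 3.1 -5.5 -1.3]
27.59 0.990 0.054 [ 3.5 -4.9 -1.8]
27.84 1.080 0.005 [ 4.9 -5.7 -2.3]
28.09 1.170 0.031 [ 4.3 -5.9 -1.9]
28.34 1.260 -0.003 [ 4.3 -5.5 -1.1]
28.59 1.350 0.033 [ 5.9 -6.3 -2.3]
28.84 1.370 0.041 [ 6.2 -6.1 -2.9]
side 0.77 [722.322  67.413  72.723]
top 0.37 [ 470.286 -319.309    3.925]
0.78 [591.093 -12.098  39.856]
```

View pics/side4.png

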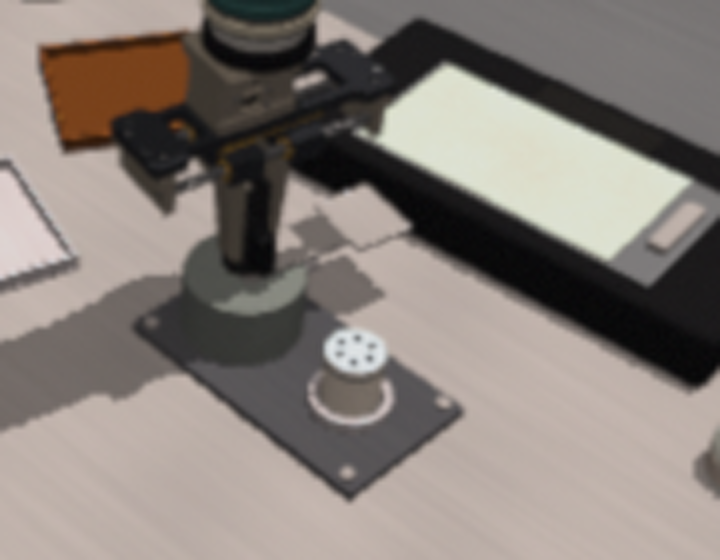

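The keeper is now open at about 1.38 rad (end at (722,67)), and the canister stands uncovered at side pixel (329,217). I'll fix the canister and tray positions, release the wing and move over.

Run:
```python
from h import *
print("can top ray",ray((328.75,217.5),"side",65),"tray ray",ray((198.3,206.5),"top",16))
grip(0.5,20); s=o("rel")
p=s["tcp_pos"]; robot.servo_line([p[0],p[1],125],feed=150); o("up")
psi=np.pi/2-0.043
print(kin.ik([591.5,-14.5,-1],down(psi+np.pi)),kin.ik([517,326,-6],down(psi+np.pi)))
robot.movep([591.5,-14.5,120],down(psi+np.pi)); grip(1.0,20)
robot.servo_line([591.5,-14.5,70],feed=150); o("above can")
for c in("side","top"):
  im=viewer.read_camera(c)
  cv2.imwrite(f"pics/{c}5.png",cv2.resize(im[120:270,240:420],None,fx=4,fy=4,interpolation=2)[:,:,::-1])
for n in("canister_mid","keeper_end"):
  for d in viewer.pinpoint(n,"side"): print(n,d["confidence"],w(d["at"],"side"))
```

```text
can top ray [590.28 -15.37  65.  ] tray ray [516.63  320.006  16.   ]
rel 29.73 [596.019  95.37   55.166] [0.892 0.495 0.372] [-0.059  0.008 -0.026] 0.498 q7 -0.068
up 30.34 [595.503  95.611 124.543] [-0.049  0.052  0.612] [-0.065  0.072  0.013] 0.502 q7 -0.125
[-0.436  0.668  0.54   1.892 -0.505  0.719  0.354] [-0.994  0.695  0.512  1.843 -0.489  0.732 -0.253]
above can 32.15 [591.578 -14.804  70.056] [-1.093  0.961 -0.282] [-0.096  0.079  0.06 ] 1.004 q7 0.292
canister_mid 0.57 [592.353 -12.391  41.004]
keeper_end 0.6 [720.179  60.772  71.217]
keeper_end 0.39 [590.751 -11.318  38.444]
```

View pics/side5.png

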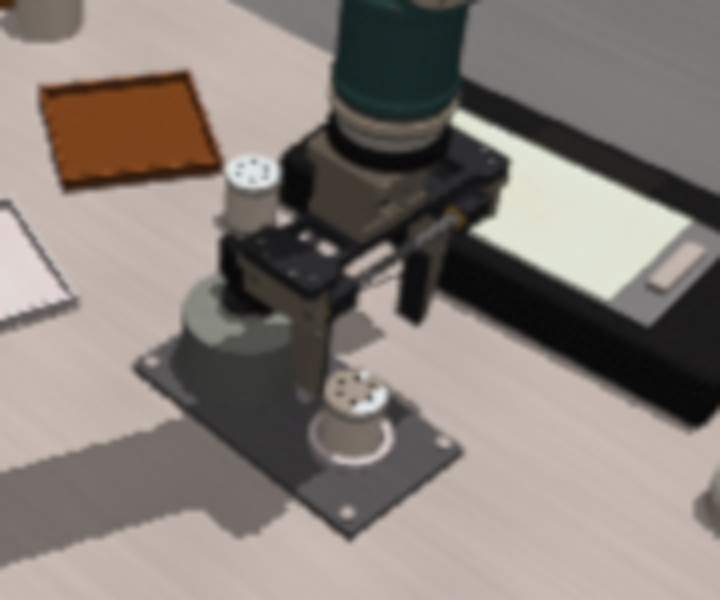

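Run:
```python
from h import *
robot.servo_line([591.3,-14.5,20],feed=120); o("20")
robot.servo_line([591.3,-14.5,0],feed=80); o("0")
grip(0.2,15); robot.hold(.1); o("grip")
robot.servo_line([591.3,-14.5,30],feed=100); o("30")
im=viewer.read_camera("side")
cv2.imwrite(f"pics/side6.png",cv2.resize(im[120:270,240:420],None,fx=4,fy=4,interpolation=2)[:,:,::-1])
```

```text
20 32.92 [591.495 -14.753  20.119] [-0.075  0.189 -0.032] [-0.1    0.041  0.017] 1.001 q7 0.335
0 33.32 [590.849 -14.582  -0.534] [ 0.229 -0.337  0.014] [-0.062  0.036 -0.035] 1.003 q7 0.352
grip 34.2 [591.366 -14.474   0.073] [0.098 0.251 0.455] [-0.074  0.088  0.02 ] 0.479 q7 0.352
30 34.65 [591.579 -14.287  30.518] [-0.058 -0.112 -0.665] [-0.115  0.095 -0.043] 0.477 q7 0.327
```

View pics/side6.png

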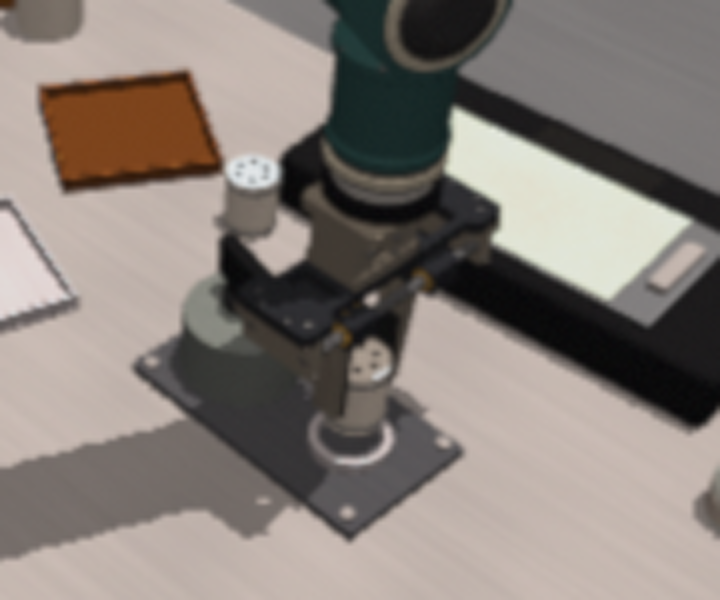

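The canister is lifted cleanly and upright, visible above the empty ring at (352,435) in the crop. Now to the tray.

Run:
```python
from h import *
robot.servo_line([591.3,-14.5,135],feed=200)
psi=np.pi/2-0.043
robot.movep([516,324,135],down(psi+np.pi)); o("over tray")
robot.servo_line([516,324,25],feed=200)
robot.servo_line([516,324,2],feed=80);s=o("2")
b=s["contact_force"][2]; z=2
while z>-10:
    z-=1.5; robot.servo_line([516,324,z],feed=20); robot.hold(.03); s=robot.observe(); print(z,s["contact_force"][2])
    if s["contact_force"][2]-b>3: break
grip(0.65); robot.hold(.1); s=o("released")
im=viewer.read_camera("side")
cv2.imwrite("pics/side7.png",cv2.resize(im[120:270,160:340],None,fx=4,fy=4,interpolation=2)[:,:,::-1])
robot.servo_line([516,324,60],feed=120); robot.servo_line([516,324,130],feed=250); o("up")
```

```text
over tray 36.68 [516.926 321.991 134.901] [ 0.045 -0.182 -1.258] [-0.058  0.058  0.038] 0.473 q7 -0.354
2 37.82 [515.68  323.831   1.567] [-0.322  0.295 -0.388] [-0.076  0.055  0.041] 0.474 q7 -0.254
0.5 -0.7795410054356948
-1.0 -1.333268649750309
-2.5 -1.362876138455397
-4.0 -0.5125392920155202
-5.5 0.15776514652232843
-7.0 6.2767795237870345
released 40.05 [515.977 323.943  -7.106] [0.023 0.859 0.149] [-0.047  0.043  0.024] 0.653 q7 -0.247
up 41.24 [515.806 324.073 129.927] [ 0.008 -0.129  0.194] [-0.15   0.129  0.003] 0.653 q7 -0.349
```

View pics/side7.png

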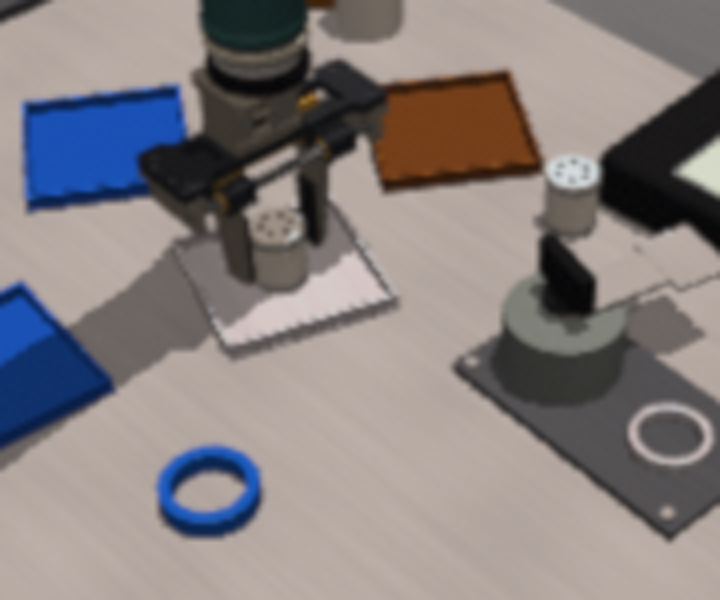

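Run:
```python
from h import *
for c in("side","top"):
  im=viewer.read_camera(c); cv2.imwrite(f"pics/{c}8f.png",im[:,:,::-1])
  for n in("canister_mid","tray_in","keeper_end","spare_mid"):
    for d in viewer.pinpoint(n,c): print(c,n,round(d["confidence"],2),w(d["at"],c))
k=cv2.imread("pics/side8f.png")[120:270,160:340]; cv2.imwrite("pics/side8.png",cv2.resize(k,None,fx=4,fy=4,interpolation=2))
o("")
```

```text
side canister_mid 0.56 [516.775 329.246  34.325]
side tray_in 0.97 [518.019 322.014   7.263]
side tray_in 0.95 [286.947 398.025   5.568]
side tray_in 0.89 [750.262 372.509   6.507]
side tray_in 0.79 [518.642 565.583   3.594]
side tray_in 0.47 [721.782  63.772  71.409]
side keeper_end 0.88 [719.53   64.922  72.023]
side spare_mid 0.55 [735.341 211.072  29.443]
top canister_mid 0.76 [519.456 323.658  33.363]
top tray_in 0.93 [287.17  390.842   5.802]
top tray_in 0.87 [744.712 367.385   4.501]
top tray_in 0.84 [521.647 562.986   4.319]
top tray_in 0.74 [517.329 327.107   5.121]
top keeper_end 0.72 [716.392  61.009  70.67 ]
top spare_mid 0.49 [731.822 210.169  27.471]
 41.74 [515.885 323.843 129.633] [0.385 0.593 0.531] [-0.031  0.082  0.048] 0.653 q7 -0.349
```

View pics/side8.png

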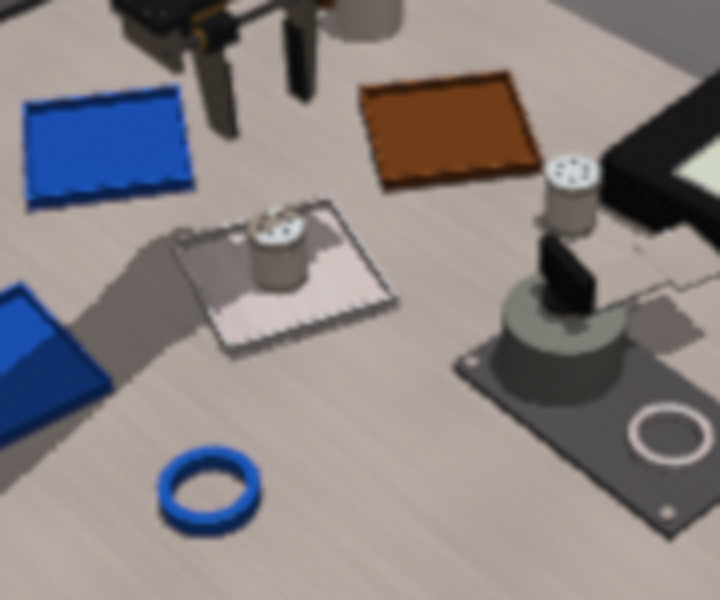

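The canister stands upright in the middle of the aluminium tray (crop (277,255)). The keeper is open at about 1.35 rad, the socket is empty and the arm is clear. Handing in.

Run:
```python
from h import *
robot.job_done(); o("done")
```

```text
the job is handed in; nothing more can be done
the job is handed in; nothing more can be done
```

The wing knob is free, the keeper is open, and the spent canister stands upright in the aluminium tray. I handed the job in at about 42 s, within the 64 s limit; no verdict is reported.

- **Knob:** I worked it counter-clockwise to its stop, then clockwise to its stop. On the next counter-clockwise turn it met no stop. I opened it to about 1.35 rad, judged from where the keeper's end showed in both cameras. By my wrist-torque estimate the stem twisted at most about 0.11 rad (limit 0.15).
- **Canister:** it stands within about 8 mm of the tray's centre on both axes, judging by both cameras. It is released, and the arm is about 100 mm clear above it. The lowering pressed lightly on the tray floor (about 6 N) before release.
- **Bystanders:** the arm touched none of them on purpose. The spare canister measured within about 2 mm of its start. I did not re-measure the meter, jar, tape, brush or beaker at the end.

**Disagreements:**
- **Tool height:** the real fingertips sat about 31 mm higher than the reported TCP height. My first grip closed on air above the wing. I measured the offset by touching the wing top with about 6 N and corrected for it from then on.
- **Wrist torque:** the reading about the vertical had an offset of about 0.08 N m. I judged the first counter-clockwise stop from the rise over the free-turning level afterwards, and the clockwise stop by that rise directly.

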